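Fetch the tea tin from behind the canisters

ROBOT

A 7-joint arm with a two-finger parallel gripper is mounted at the origin on the work surface. World frame = base frame: x ahead of the robot, y to its left, z up, the work surface at z = 0. Lengths are in m, angles in rad, forces in N, time in s.
With the tool pointing down it reaches from about 0.4 to 0.875 m from the base axis. Payload 19.3 kg.
Tool frame: the origin (TCP) lies midway between the tips of the shut fingers; the grasp point (between the pads) lies 19 mm behind it; z points along the fingers, y is the line along which they close (so a half turn about z gives the same grasp; the last joint's range is limited). The gripper opens to 85 mm and grips with 20 to 120 N. Pads are 22 mm wide; open, the fingers measure 114 mm over their backs; the gripper's body (76 mm by 85 mm) begins 54 mm behind the grasp point. The pads swing forward as they close: fully open they stand 13 mm farther back than shut.
Start: joints at [1.224, 0.521, -0.036, 1.599, 0.021, 1.021, -0.113], TCP at [0.171, -0.601, 0.231] pointing down, gripper open.
Joint ranges: [-2.91, 2.91], [-0.3, 2.13], [-1.5, 1.42], [0.17, 2.43], [-1.26, 4.41], [0.16, 1.93], [-2.52, 2.52]. Speed limits (rad/s): [1.89, 1.89, 2.39, 2.39, 3.01, 3.01, 3.01].

INTERFACE

Orientations are given as [roll, pitch, yaw] about the fixed x, y, z axes, in that order (R = Rz(yaw) Ry(pitch) Rx(roll)).
In Python, from workcell import * gives the robot as it stands. The module is installed in compiled form; this text tells all that it offers.
- The arm moves only by the tool play_rows, never from a script. Its argument "deltas" is a list of rows, each a list of 7 numbers: the shift along the tool's x, y, z in units of 500 mm (1.0 is 500 mm), then the turn, a rotation vector about the tool's x, y, z in units of 120 degrees (1.0 is 120 degrees), then the closure, from 0 (fully open) to 1 (shut). A call has 1 to 10 rows; each row is the pose to reach, as a shift and turn from the pose commanded when the call began, along the tool's axes at that moment; what a row does not reach only later rows make up. A row lasts 1/10 s, in which the tool goes at most 50 mm and 8.59 degrees, less where a joint would pass 70% of its speed; a pose out of reach is approached as far as the arm can. A call with a number of a shift or a turn outside -1 to 1 is refused whole. A call with a gripper value outside its range is refused whole. The fingers move at their own pace and stop on an object; "newtons" is the grip in N (left out, the last holds). Time passes only in rows, so rows that repeat a pose let the fingers close. It gives the time, the measured TCP pose, the force, the opening and the grip force at its end, in the units of the state.
- observe(): the state, without advancing time (a new reading comes with each control period).
- grab_frame(name): name is "scene" or "side" or "wrist"; returns the picture (420x560x3 uint8, red, green, blue); there is no depth.
- get_calibration(name): a dict with "fovy" (degrees; the focal length in pixels is half the picture's height over the tangent of half this angle, whatever the lens; pixels are square), "cx", "cy" (the principal point, pixels), "xyz" and "rotation" of the camera in the world. Camera axes: x right, y down, z forward; pixel columns grow to the right and rows downward; lengths in m; the calibration is good to about 2 mm. A picture is of the moment at which its call begins: read the wrist's pose just before it. get_calibration takes no time and is no camera call; for the wrist camera it gives the pose at the moment of the call.
- job_done(): hands the job in; it is judged then, once.
The state is a dict: "clock": time; "qpos": joint angles; "qd": joint speeds; "joint_efforts": joint torques, N m; "position": TCP position; "tool_rot": TCP orientation; "force": force on the tool from outside, world axes, zero at the start; "moment": the same for the moment, N m; "grip_width": finger opening in m; "finger_force": force on a finger pad.
Only numpy, scipy, OpenCV 4.12 (cv2) and the standard library are available. Lean on these libraries where they do the work, as an engineer would, in place of code of your own. Each camera call takes 0.05 s, during which the arm holds its last target. There are 200 camera calls.

TASK

The brass tea tin is boxed in by three tall canisters on the wooden spice tray: first lift all three canisters out of the way and stand them on the dark chopping board, then, with all three still there, set the tin down in the middle of the cork mat on the grey breakfast tray. Only then put each canister back, upright and centred on the coaster of its own colour. Set things down rather than dropping them, tip nothing over, and leave the green mug where it stands.

Things in the scene. Friction and masses are not known exactly. Their poses are not given: they have to be found in the camera images.
- red_canister: Loose upright white ceramic canister, a plain cylinder 48 mm in diameter and 140 mm tall, with a red lid (the top 24 mm, same diameter, a small white dot in the middle) and a thin red stripe near the foot; about 0.25 kg. It starts standing on the coaster of its own colour. Origin at the centre of its underside, z up along its axis.
- yellow_canister: Loose upright white ceramic canister, a plain cylinder 48 mm in diameter and 140 mm tall, with a yellow lid (the top 24 mm, same diameter, a small white dot in the middle) and a thin yellow stripe near the foot; about 0.25 kg. It starts standing on the coaster of its own colour. Origin at the centre of its underside, z up along its axis.
- blue_canister: Loose upright white ceramic canister, a plain cylinder 48 mm in diameter and 140 mm tall, with a blue lid (the top 24 mm, same diameter, a small white dot in the middle) and a thin blue stripe near the foot; about 0.25 kg. It starts standing on the coaster of its own colour. Origin at the centre of its underside, z up along its axis.
- red_coaster: Fixed flat red disc, 62 mm in diameter, 4 mm thick, on the wooden spice tray (tray top 12 mm above the worktop): the place of the red canister. Which colour is in which of the three places changes; two coasters flank the tin, one stands on the robot's side of it, each centred 62 mm from where the tin starts (so neighbouring canisters leave a 40 mm gap, and canister and tin an 18 mm gap). Origin at the centre of its underside.
- yellow_coaster: Fixed flat yellow disc, 62 mm in diameter, 4 mm thick, on the wooden spice tray (tray top 12 mm above the worktop): the place of the yellow canister. Which colour is in which of the three places changes; two coasters flank the tin, one stands on the robot's side of it, each centred 62 mm from where the tin starts (so neighbouring canisters leave a 40 mm gap, and canister and tin an 18 mm gap). Origin at the centre of its underside.
- blue_coaster: Fixed flat blue disc, 62 mm in diameter, 4 mm thick, on the wooden spice tray (tray top 12 mm above the worktop): the place of the blue canister. Which colour is in which of the three places changes; two coasters flank the tin, one stands on the robot's side of it, each centred 62 mm from where the tin starts (so neighbouring canisters leave a 40 mm gap, and canister and tin an 18 mm gap). Origin at the centre of its underside.
- tin: Loose low brass tea tin, an upright cylinder 40 mm in diameter and 55 mm tall with a black line around it and a black dot on its lid; about 0.12 kg. It starts on the wooden spice tray (12 mm above the worktop) between the three taller canisters, which leave no room for a gripper's body beside it until they are gone. A low rail (24 mm above the worktop) stands 46 to 54 mm behind its start, on the side away from the robot. Origin at the centre of its underside, z up.
- cork_mat: Fixed round cork mat, 64 mm in diameter, 5 mm thick, on the grey breakfast tray (260 x 130 mm, floor 8 mm above the worktop, 14 mm high edges along both long sides): the tin's destination. Origin at the centre of its underside.
- board: Fixed dark wooden chopping board, 250 mm (its own x) by 125 mm (its own y), 18 mm thick, empty: the side area for the canisters. Lies to the left or the right of the spice tray, the breakfast tray on the other side. Origin at the centre of its underside.
- mug: Loose green mug, 72 mm in diameter at the rim and 85 mm high with a handle on its own +y side, standing on the grey breakfast tray with its centre about 130 mm from that of the cork mat; not to be moved. Origin at the centre of its underside.
There are look-alikes about, which are no part of the job. What is meant by the tin is not pink, and is the larger of those in its own colour.

How it is judged:
On the way, in this order (a step that is already met when the one before it is completed fails the run):
1. all three canisters stand upright and released on the chopping board (x of red_canister in the frame of board between -0.12 and 0.12 m and y of red_canister in the frame of board between -0.058 and 0.058 m and z of red_canister in the frame of board between 0.014 and 0.023 m and angle between each of red_canister, yellow_canister, blue_canister's own z axis and vertical below 0.15 rad and contact force between the fingers and red_canister below 0.1 N and linear speed of each of red_canister, yellow_canister, blue_canister below 0.03 m/s and x of yellow_canister in the frame of board between -0.12 and 0.12 m and y of yellow_canister in the frame of board between -0.058 and 0.058 m and z of yellow_canister in the frame of board between 0.014 and 0.023 m and contact force between the fingers and yellow_canister below 0.1 N and x of blue_canister in the frame of board between -0.12 and 0.12 m and y of blue_canister in the frame of board between -0.058 and 0.058 m and z of blue_canister in the frame of board between 0.014 and 0.023 m and contact force between the fingers and blue_canister below 0.1 N), for 0.2 s.
2. the tin stands released on the cork mat, centre within 12 mm, while the three canisters still stand on the board (all of step 1 and horizontal distance between tin and cork_mat below 0.012 m and z of tin in the frame of cork_mat between 0.001 and 0.009 m and angle between tin's own z axis and vertical below 0.15 rad and contact force between the fingers and tin below 0.1 N and linear speed of tin below 0.03 m/s), for 0.2 s.
At the end, for the whole second after the job is handed in: Each canister stands upright (within 0.15 rad), released and at rest on the coaster of its own colour, centre within 12 mm of the coaster's; the tin stands so on the cork mat, centre within 12 mm of the mat's; the mug is upright and within 30 mm of its first place (horizontal distance between red_canister and red_coaster below 0.012 m and z of red_canister in the frame of red_coaster between 0 and 0.008 m and angle between each of red_canister, yellow_canister, blue_canister, tin, mug's own z axis and vertical below 0.15 rad and contact force between the fingers and red_canister below 0.1 N and linear speed of each of red_canister, yellow_canister, blue_canister, tin below 0.03 m/s and horizontal distance between yellow_canister and yellow_coaster below 0.012 m and z of yellow_canister in the frame of yellow_coaster between 0 and 0.008 m and contact force between the fingers and yellow_canister below 0.1 N and horizontal distance between blue_canister and blue_coaster below 0.012 m and z of blue_canister in the frame of blue_coaster between 0 and 0.008 m and contact force between the fingers and blue_canister below 0.1 N and horizontal distance between tin and cork_mat below 0.012 m and z of tin in the frame of cork_mat between 0.001 and 0.009 m and contact force between the fingers and tin below 0.1 N and distance of mug from where it was at the start of the episode below 0.03 m); the robot touches nothing.
It fails at once if a canister or the tin tips over (beyond 0.7 rad) (angle between any of red_canister, yellow_canister, blue_canister, tin's own z axis and vertical above 0.7 rad).
It fails at once if a canister or the tin is dropped (falls freely at more than 1 m/s) ((linear speed of red_canister above 1 m/s and contact force between the fingers and red_canister below 0.1 N) or (linear speed of yellow_canister above 1 m/s and contact force between the fingers and yellow_canister below 0.1 N) or (linear speed of blue_canister above 1 m/s and contact force between the fingers and blue_canister below 0.1 N) or (linear speed of tin above 1 m/s and contact force between the fingers and tin below 0.1 N)).
It fails at once if the mug is pushed more than 30 mm or tipped over (distance of mug from where it was at the start of the episode above 0.03 m or angle between mug's own z axis and vertical above 0.5 rad).
It also fails if it takes over 144 s, if anything falls off the work surface, if the arm or the gripper's body presses on something with over 40 N, if the wrist force passes 120 N, or if a joint passes its speed limit or range.

## Working session

There is one attempt and no reset: what is moved stays moved. The work goes in short steps, Python scripts to look and compute and a tool call to move; the robot and the scene stay as the last step left them, time stands still between calls to the robot, and variables do not carry over. Pictures are saved under pics/ and viewed, at most 14 in all, crops included, and the job is handed in when it is done.

Besides the shell and the picture viewer there is one more tool, called after ">>>" by a JSON object that holds its "api" and its "payload". play_rows: Moves the arm, as the interface text tells. Its arguments: {"type":"object","properties":{"deltas":{"type":"array"},"newtons":{"type":"number"}},"required":["deltas"]}

```bash
mkdir -p pics; python3 - <<'E'
from workcell import *
import cv2,numpy as np
s=observe();print(s['clock'],s['position'],s['tool_rot'],s['grip_width'])
ims=[]
for n in ("scene","side"):
    c=get_calibration(n);print(n,c)
    im=grab_frame(n)[:,:,::-1];cv2.imwrite(f"pics/{n}0.png",im)
E
```

```text
0.0 [ 0.17064171 -0.6009067   0.23073575] [-3.14047295e+00  9.15341168e-05  2.76752708e-01] 0.08534573768883034
scene {'fovy': 49.633432666429414, 'cx': 281.4333346537897, 'cy': 211.62962558861685, 'xyz': array([1.13331643, 0.11604014, 0.68112112]), 'rotation': array([-2.37759709,  0.00341774,  1.76058801])}
side {'fovy': 45.72539539764846, 'cx': 280.89927862244804, 'cy': 195.9823017580973, 'xyz': array([0.09526975, 0.69013653, 0.75639242]), 'rotation': array([-2.27233436e+00,  1.31146715e-03, -2.54955407e+00])}
```

View pics/scene0.png

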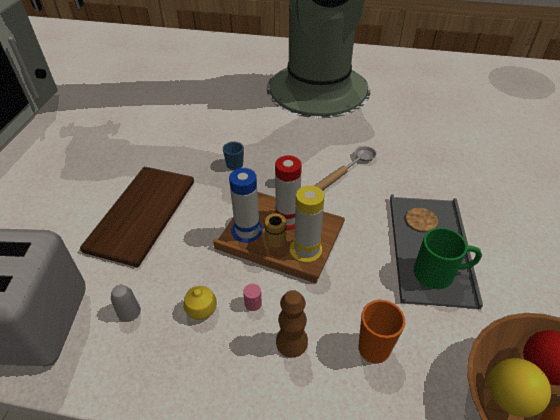

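View pics/side0.png

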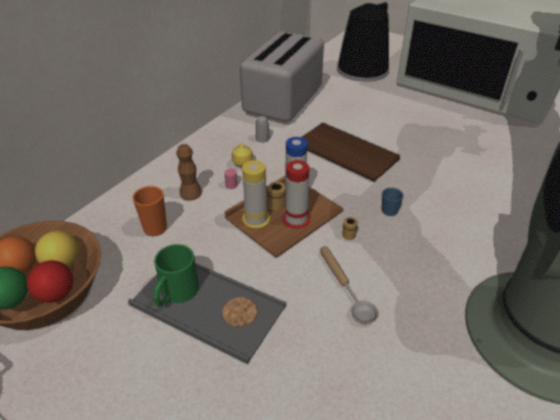

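The candidates for the tin are the brass tin between the canisters (scene 275,228; side 277,195), a smaller brass tin (side 350,228) and a pink one (scene 252,297). The brass one between the canisters is the larger, so that is the tin. I'll check it in a close crop.

```bash
cat > h.py <<'E'
from workcell import *
import cv2,numpy as np
from scipy.spatial.transform import Rotation as R
def cam(n,c=None):
    c=c or get_calibration(n); f=210/np.tan(np.radians(c['fovy']/2))
    return f,c['cx'],c['cy'],np.array(c['xyz']),R.from_euler('xyz',c['rotation']).as_matrix()
def onplane(c,uv,z):
    f,cx,cy,p,M=c; d=M@np.array([(uv[0]-cx)/f,(uv[1]-cy)/f,1]); return p+d*(z-p[2])/d[2]
def proj(c,P):
    f,cx,cy,p,M=c; q=M.T@(np.array(P)-p); return q[:2]/q[2]*f+[cx,cy]
HSV={'red':[((0,130,60),(7,255,255)),((172,130,60),(180,255,255))],'yellow':[((22,130,70),(33,255,255))],'blue':[((100,130,50),(125,255,255))]}
def mask(im,col):
    h=cv2.cvtColor(im,cv2.COLOR_BGR2HSV); m=0
    for a,b in HSV[col]: m=m|cv2.inRange(h,a,b)
    return m
def blobs(m,amin=20):
    n,l,s,c=cv2.connectedComponentsWithStats(m); return [(s[i],c[i]) for i in range(1,n) if s[i][4]>=amin]
E
python3 - <<'E'
from h import *
for n,k in (("scene",(205,150,150,130)),("side",(220,125,150,130))):
    im=cv2.imread(f"pics/{n}0.png"); c=cam(n); 
    for col in HSV:
        for s,ct in blobs(mask(im,col)): print(n,col,s.tolist(),ct.round(1),'z.144:',onplane(c,ct,.144).round(3))
    x,y,w,hh=k
    cv2.imwrite(f"pics/{n}crop.png",cv2.resize(im[y:y+hh,x:x+w],None,fx=4,fy=4,interpolation=cv2.INTER_CUBIC))
a=np.vstack([cv2.imread("pics/scenecrop.png")]);
b=cv2.imread("pics/sidecrop.png")
cv2.imwrite("pics/crop.png",cv2.resize(np.hstack([a,b]),(800,347),interpolation=cv2.INTER_AREA))
E
```

```text
scene red [275, 156, 26, 26, 491] [288.1 168.5] z.144: [0.52  0.009 0.144]
scene red [279, 212, 16, 7, 51] [288.2 215.5] z.144: [0.635 0.03  0.144]
scene red [286, 224, 9, 6, 39] [290.2 226.5] z.144: [0.658 0.037 0.144]
scene red [529, 330, 31, 55, 1223] [547.1 353.3] z.144: [0.809 0.392 0.144]
scene yellow [296, 186, 28, 29, 607] [309.5 199.9] z.144: [0.593 0.058 0.144]
scene yellow [290, 240, 32, 23, 327] [304.7 251.9] z.144: [0.705 0.068 0.144]
scene yellow [184, 286, 32, 34, 856] [199.4 302.5] z.144: [ 0.819 -0.061  0.144]
scene yellow [490, 358, 61, 60, 2728] [520.5 387.2] z.144: [0.86  0.352 0.144]
scene blue [229, 168, 27, 27, 526] [242.7 181.4] z.144: [ 0.569 -0.063  0.144]
scene blue [231, 222, 31, 20, 232] [245.9 232.2] z.144: [ 0.683 -0.029  0.144]
side red [287, 160, 22, 22, 339] [297.2 171.5] z.144: [0.516 0.007 0.144]
side red [282, 211, 29, 18, 204] [295.5 220.3] z.144: [0.441 0.131 0.144]
side red [27, 261, 47, 42, 1534] [ 49.2 281.4] z.144: [0.688 0.468 0.144]
side yellow [233, 145, 32, 37, 633] [247.8 163.9] z.144: [0.614 0.042 0.144]
side yellow [243, 211, 27, 17, 143] [256.1 219.5] z.144: [0.501 0.169 0.144]
side yellow [35, 231, 43, 34, 1075] [ 56.6 247.2] z.144: [0.742 0.413 0.144]
side blue [287, 138, 20, 18, 268] [296.5 147.3] z.144: [ 0.563 -0.064  0.144]
```

View pics/scenecrop.png

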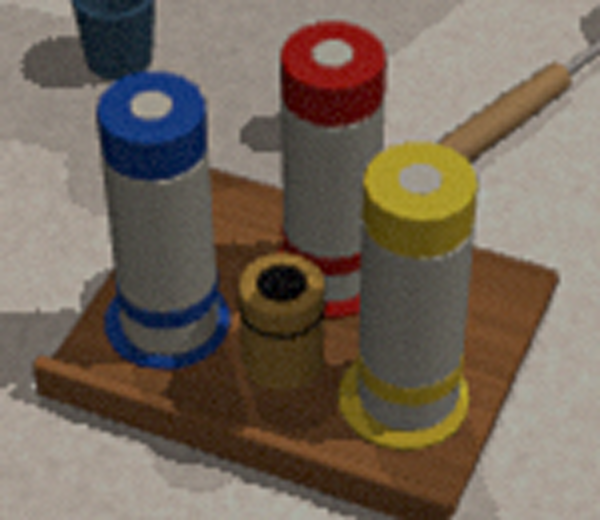

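View pics/sidecrop.png

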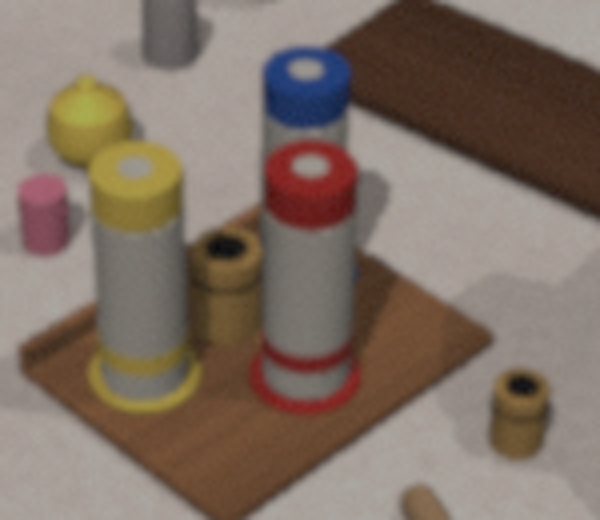

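The crops show the brass tin with its black line and dot between the canisters (scene 275,221; side 277,187). It is clearly larger than the brass look-alike at side (349,228). The lid dots are at: blue scene (243,176), side (297,142); red scene (288,163), side (298,166); yellow scene (310,195), side (254,167).

```bash
python3 - <<'E'
from h import *
cs,cd=cam("scene"),cam("side")
D={'blue':((243,176.25),(296.75,142.25),.156),'red':((288.25,163.25),(297.75,166.5),.156),'yellow':((310,194.75),(253.75,166.75),.156),'tin':((275.25,221),(276.75,186.5),.067)}
P={}
for k,(a,b,z) in D.items():
    A,B=onplane(cs,a,z),onplane(cd,b,z); P[k]=(A+B)/2
    # ray midpoint height
    d1=A-cs[3];d2=B-cd[3]
    t=np.linalg.lstsq(np.c_[d1,-d2],cd[3]-cs[3],rcond=None)[0]
    print(k,A.round(4),B.round(4),'z2view',(cs[3]+t[0]*d1)[2].round(4))
for k in('blue','red','yellow'):
    d=P[k]-P['tin'];print(k,'dist to tin',np.hypot(*d[:2]).round(4),'dir',np.degrees(np.arctan2(d[1],d[0])).round(1))
for n,c in(("scene",cs),("side",cd)):
    im=cv2.imread(f"pics/{n}0.png");h=cv2.cvtColor(im,cv2.COLOR_BGR2HSV)
    roi={'scene':((75,160,130,110),(400,200,40,35)),'side':((298,118,108,65),(215,290,50,45))}[n]
    for nm,(x,y,w,hh),lo,hi,z in(('board',roi[0],(0,50,10),(20,255,115),.018),('cork',roi[1],(5,90,60),(25,255,255),.013)):
        m=np.zeros(im.shape[:2],np.uint8);m[y:y+hh,x:x+w]=cv2.inRange(h,lo,hi)[y:y+hh,x:x+w]
        m=cv2.morphologyEx(m,cv2.MORPH_OPEN,np.ones((3,3)))
        q=max(cv2.findContours(m,0,2)[0],key=cv2.contourArea)
        W=np.array([onplane(c,p,z)[:2] for p in q[:,0]],np.float32)*1000
        print(n,nm,cv2.minAreaRect(W))
    print(n,'mug', )
E
```

```text
blue [ 0.5686 -0.062   0.156 ] [ 0.5638 -0.0659  0.156 ] z2view 0.1531
red [0.52   0.0088 0.156 ] [0.5156 0.0059 0.156 ] z2view 0.1536
yellow [0.5927 0.0586 0.156 ] [0.5885 0.0558 0.156 ] z2view 0.1537
tin [ 0.5814 -0.0037  0.067 ] [ 0.5769 -0.0081  0.067 ] z2view 0.0643
blue dist to tin 0.0595 dir -102.6
red dist to tin 0.0628 dir 167.8
yellow dist to tin 0.0641 dir 79.7
scene board ((561.2743530273438, -285.81170654296875), (129.9149932861328, 255.32772827148438), 83.67391204833984)
scene cork ((472.4028015136719, 271.451416015625), (61.23627853393555, 63.90328598022461), 38.3917236328125)
scene mug
side board ((548.5167846679688, -282.7925109863281), (133.8328094482422, 250.44789123535156), 83.78131866455078)
side cork ((468.26153564453125, 272.2357177734375), (60.24521255493164, 62.244606018066406), 36.108402252197266)
side mug
```

Both views agree to about 5 mm, the heights and spacing are right, and the tray yaw is about -0.2 rad. Next I'll move the wrist over the tray for a closer look.

```bash
cat >> h.py <<'E'
def go(x,y,z,yaw=-0.2,base=None):
    s=observe(); p,r=(s['position'],s['tool_rot']) if base is None else base
    M=R.from_euler('xyz',r); T=R.from_euler('xyz',[np.pi,0,yaw])
    d=M.inv().apply(np.array([x,y,z])-p)/.5; t=(M.inv()*T).as_rotvec()/np.radians(120)
    print('go',(x,y,z),'->',[float(v) for v in np.r_[d,t].round(4)])
E
python3 - <<'E'
from h import *
go(.171,-.601,.36,.277); go(.49,0,.36)
print({k:v.round(3).tolist() for k,v in get_calibration('wrist').items() if k in('xyz','rotation')})
E
```

```text
go (0.171, -0.601, 0.36) -> [0.0005, -0.0, -0.2584, -0.0004, 0.0, -0.0001]
go (0.49, 0, 0.36) -> [0.9427, -0.9819, -0.2575, -0.0004, 0.0001, 0.2277]
{'xyz': [0.252, -0.578, 0.374], 'rotation': [2.811, 0.002, -1.294]}
```

>>> {"api": "play_rows", "payload": {"deltas": [[0, 0, -0.1, 0, 0, 0, 0], [0, 0, -0.2, 0, 0, 0, 0], [0.1, -0.1, -0.26, 0, 0, 0.05, 0], [0.2, -0.2, -0.26, 0, 0, 0.1, 0], [0.3, -0.3, -0.26, 0, 0, 0.15, 0], [0.4, -0.4, -0.26, 0, 0, 0.2, 0], [0.5, -0.5, -0.26, 0, 0, 0.228, 0], [0.6, -0.6, -0.26, 0, 0, 0.228, 0], [0.7, -0.7, -0.26, 0, 0, 0.228, 0], [0.8, -0.8, -0.26, 0, 0, 0.228, 0]], "newtons": 60}}

```text
clock: 1.1
position: [0.3639, -0.2536, 0.3608]
tool_rot: [3.141, -0.0, -0.201]
force: [0.8, -0.2, 0.2]
grip_width: 0.0854
finger_force: 0.0
```

```bash
python3 -c "
from h import *
go(.49,0,.36)"
```

```text
go (0.49, 0, 0.36) -> [0.146, -0.5474, 0.0016, 0.0001, -0.0001, -0.0004]
```

>>> {"api": "play_rows", "payload": {"deltas": [[0.146, -0.547, 0, 0, 0, 0, 0], [0.146, -0.547, 0, 0, 0, 0, 0], [0.146, -0.547, 0, 0, 0, 0, 0], [0.146, -0.547, 0, 0, 0, 0, 0], [0.146, -0.547, 0, 0, 0, 0, 0], [0.146, -0.547, 0, 0, 0, 0, 0], [0.146, -0.547, 0, 0, 0, 0, 0], [0.146, -0.547, 0, 0, 0, 0, 0], [0.146, -0.547, 0, 0, 0, 0, 0]]}}

```text
clock: 2.0
position: [0.4892, -0.0032, 0.3607]
tool_rot: [3.141, 0.0, -0.202]
force: [0.8, -0.3, 0.3]
grip_width: 0.0854
finger_force: 0.0
```

```bash
python3 - <<'E'
from h import *
import json
s=observe();print(s['position'].round(4),s['tool_rot'].round(4))
c=cam('wrist');im=grab_frame('wrist')[:,:,::-1].copy();cv2.imwrite('pics/w1.png',im)
g={'blue':(.566,-.064,.156),'red':(.518,.007,.156),'yellow':(.5905,.057,.156),'tin':(.579,-.006,.067)}
h=cv2.cvtColor(im,cv2.COLOR_BGR2HSV)
for k,P in g.items():
    u=proj(c,P);print(k,u.round(1))
for col in HSV:
    for b,ct in blobs(mask(im,col),150): print(col,b.tolist(),ct.round(1),onplane(c,ct,.156).round(4))
E
```

```text
[ 0.4892 -0.0032  0.3607] [ 3.1411e+00  4.0000e-04 -2.0200e-01]
blue [320.3 100.9]
red [263.6 159.7]
yellow [201.7 101.1]
tin [266.2 100.6]
red [241, 122, 46, 57, 1562] [263.8 151.8] [0.5265 0.0049 0.156 ]
yellow [178, 76, 67, 48, 1877] [208.7  98.6] [0.5914 0.0491 0.156 ]
blue [288, 75, 55, 48, 1628] [316.2  98.8] [ 0.5689 -0.0601  0.156 ]
```

View pics/w1.png

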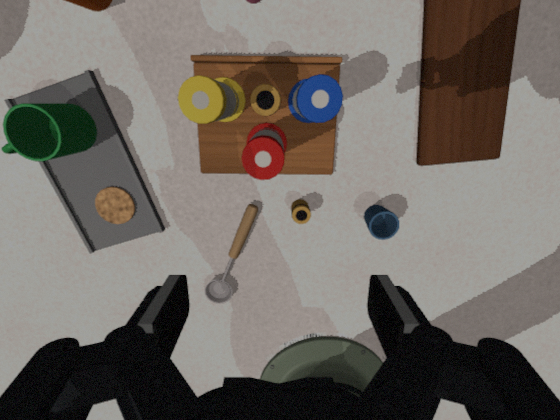

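The wrist view shows the lid dots at yellow (200,100), red (263,159), blue (320,99) and tin (265,100). They lie 1–2 px from the predicted positions, so the layout is confirmed: tin (.580,-.005), yaw -0.2.

```bash
python3 - <<'E'
from h import *
go(.568,-.066,.25);go(.568,-.066,.107)
c=cam('wrist');print('cork',onplane(c,(115,205),.013)); 
for p in((425,0),(519,0),(500,157),(418,165)):print('board pt',onplane(c,p,.018).round(3))
cs=cam('scene');print('toaster',onplane(cs,(82,300),0),onplane(cs,(75,240),.18))
E
```

```text
go (0.568, -0.066, 0.25) -> [0.1796, 0.091, 0.2216, 0.0002, 0.0, -0.0012]
go (0.568, -0.066, 0.107) -> [0.1796, 0.0909, 0.5076, 0.0002, 0.0, -0.0012]
cork [0.4724041  0.27173936 0.013     ]
board pt [ 0.66  -0.237  0.018]
board pt [ 0.635 -0.359  0.018]
board pt [ 0.428 -0.339  0.018]
board pt [ 0.441 -0.215  0.018]
toaster [ 0.76853811 -0.31256676  0.        ] [ 0.77319794 -0.25859903  0.18      ]
```

>>> {"api": "play_rows", "payload": {"deltas": [[0.09, 0.045, 0.07, 0, 0, 0, 0], [0.18, 0.091, 0.14, 0, 0, -0.001, 0], [0.18, 0.091, 0.22, 0, 0, -0.001, 0], [0.18, 0.091, 0.3, 0, 0, -0.001, 0], [0.18, 0.091, 0.38, 0, 0, -0.001, 0], [0.18, 0.091, 0.45, 0, 0, -0.001, 0], [0.18, 0.091, 0.508, 0, 0, -0.001, 0], [0.18, 0.091, 0.508, 0, 0, -0.001, 0], [0.18, 0.091, 0.508, 0, 0, -0.001, 0], [0.18, 0.091, 0.508, 0, 0, -0.001, 0]]}}

```text
clock: 3.05
position: [0.5695, -0.0652, 0.1086]
tool_rot: [-3.141, -0.002, -0.199]
force: [0.9, 0.7, 0.9]
grip_width: 0.0854
finger_force: 0.0
```

```bash
python3 -c "
from h import *
go(.568,-.066,.107)
b=([.568,-.066,.107],[np.pi,0,-.2])
go(.568,-.066,.28,base=b);go(.627,-.294,.28,base=b);go(.627,-.294,.109,base=b)"
```

```text
go (0.568, -0.066, 0.107) -> [-0.0026, 0.0022, 0.0032, -0.0001, -0.0011, 0.0003]
go (0.568, -0.066, 0.28) -> [-0.0, 0.0, -0.346, 0.0, 0.0, 0.0]
go (0.627, -0.294, 0.28) -> [0.2062, 0.4235, -0.346, 0.0, 0.0, 0.0]
go (0.627, -0.294, 0.109) -> [0.2062, 0.4235, -0.004, 0.0, 0.0, 0.0]
```

>>> {"api": "play_rows", "payload": {"deltas": [[0, 0, 0, 0, 0, 0, 0], [0, 0, 0, 0, 0, 0, 1], [0, 0, 0, 0, 0, 0, 1], [0, 0, 0, 0, 0, 0, 1], [0, 0, 0, 0, 0, 0, 1], [0, 0, 0, 0, 0, 0, 1], [0, 0, 0, 0, 0, 0, 1]]}}

```text
clock: 3.75
position: [0.569, -0.0646, 0.1074]
tool_rot: [-3.141, -0.001, -0.199]
force: [-0.9, 0.8, 8.8]
grip_width: 0.0467
finger_force: 60.7
```

```bash
python3 -c "
from h import *
go(.568,-.066,.107);go(.627,-.294,.28);go(.627,-.294,.109)"
```

```text
go (0.568, -0.066, 0.107) -> [-0.0015, 0.0031, 0.0007, -0.0, -0.0004, 0.0007]
go (0.627, -0.294, 0.28) -> [0.2045, 0.4269, -0.3451, -0.0, -0.0004, 0.0007]
go (0.627, -0.294, 0.109) -> [0.2042, 0.4269, -0.0031, -0.0, -0.0004, 0.0007]
```

>>> {"api": "play_rows", "payload": {"deltas": [[0, 0, -0.05, 0, 0, 0, 1], [0, 0, -0.12, 0, 0, 0, 1], [0, 0, -0.2, 0, 0, 0, 1], [0, 0, -0.28, 0, 0, 0, 1], [0.02, 0.04, -0.345, 0, 0, 0, 1], [0.05, 0.1, -0.345, 0, 0, 0, 1], [0.09, 0.18, -0.345, 0, 0, 0, 1], [0.13, 0.26, -0.345, 0, 0, 0, 1], [0.165, 0.34, -0.345, 0, 0, 0, 1], [0.19, 0.4, -0.345, 0, 0, 0, 1]]}}

```text
clock: 4.75
position: [0.622, -0.2826, 0.2787]
tool_rot: [3.141, 0.001, -0.2]
force: [0.9, -0.2, -2.7]
grip_width: 0.0471
finger_force: 62.8
```

```bash
python3 -c "
from h import *
go(.627,-.294,.28);go(.627,-.294,.109)"
```

```text
go (0.627, -0.294, 0.28) -> [0.0144, 0.0204, -0.0025, 0.0003, 0.0004, -0.0002]
go (0.627, -0.294, 0.109) -> [0.0147, 0.0202, 0.3395, 0.0003, 0.0004, -0.0002]
```

>>> {"api": "play_rows", "payload": {"deltas": [[0.014, 0.02, 0.06, 0, 0, 0, 1], [0.014, 0.02, 0.13, 0, 0, 0, 1], [0.014, 0.02, 0.2, 0, 0, 0, 1], [0.014, 0.02, 0.26, 0, 0, 0, 1], [0.014, 0.02, 0.3, 0, 0, 0, 1], [0.014, 0.02, 0.32, 0, 0, 0, 1], [0.014, 0.02, 0.33, 0, 0, 0, 1], [0.014, 0.02, 0.336, 0, 0, 0, 1], [0.014, 0.02, 0.339, 0, 0, 0, 1], [0.014, 0.02, 0.34, 0, 0, 0, 1]]}}

```text
clock: 5.75
position: [0.6275, -0.2908, 0.11]
tool_rot: [3.141, -0.001, -0.199]
force: [-0.4, -0.4, -3.3]
grip_width: 0.047
finger_force: 62.9
```

>>> {"api": "play_rows", "payload": {"deltas": [[0, 0, 0.001, 0, 0, 0, 1], [0, 0, 0.002, 0, 0, 0, 1], [0, 0, 0.003, 0, 0, 0, 1], [0, 0, 0.003, 0, 0, 0, 1]]}}

```text
clock: 6.15
position: [0.6279, -0.2909, 0.1094]
tool_rot: [3.141, -0.002, -0.199]
force: [-2.5, 1.5, 12.4]
grip_width: 0.047
finger_force: 64.3
```

Contact (+12 N at z = .109). I'll open slowly and rise.

>>> {"api": "play_rows", "payload": {"deltas": [[0, 0, 0, 0, 0, 0, 0.3], [0, 0, 0, 0, 0, 0, 0.2], [0, 0, 0, 0, 0, 0, 0], [0, 0, 0, 0, 0, 0, 0], [0, 0, -0.04, 0, 0, 0, 0], [0, 0, -0.1, 0, 0, 0, 0], [0, 0, -0.18, 0, 0, 0, 0], [0, 0, -0.26, 0, 0, 0, 0], [0, 0, -0.34, 0, 0, 0, 0], [0, 0, -0.34, 0, 0, 0, 0]]}}

```text
clock: 7.15
position: [0.6291, -0.2913, 0.2837]
tool_rot: [3.14, -0.008, -0.199]
force: [0.9, -0.4, -0.8]
grip_width: 0.0857
finger_force: 0.0
```

```bash
python3 -c "
from h import *
go(.519,.007,.28);go(.519,.007,.107)"
```

```text
go (0.519, 0.007, 0.28) -> [-0.3338, -0.5414, 0.004, 0.0007, -0.0038, 0.0005]
go (0.519, 0.007, 0.107) -> [-0.3365, -0.5419, 0.35, 0.0007, -0.0038, 0.0005]
```

>>> {"api": "play_rows", "payload": {"deltas": [[-0.06, -0.1, 0, 0, 0, 0, 0], [-0.12, -0.19, 0, 0, 0, 0, 0], [-0.18, -0.28, 0, 0, 0, 0, 0], [-0.23, -0.37, 0, 0, 0, 0, 0], [-0.29, -0.46, 0, 0, 0, 0, 0], [-0.334, -0.541, 0, 0, 0, 0, 0], [-0.334, -0.541, 0.0, 0, 0, 0, 0], [-0.334, -0.541, 0.05, 0, 0, 0, 0], [-0.334, -0.541, 0.1, 0, 0, 0, 0], [-0.334, -0.541, 0.1, 0, 0, 0, 0]]}}

```text
clock: 8.15
position: [0.5154, 0.0074, 0.2253]
tool_rot: [3.141, 0.004, -0.198]
force: [-0.7, -0.5, 0.2]
grip_width: 0.0855
finger_force: 0.0
```

```bash
python3 -c "
from h import *
go(.519,.007,.107)"
```

```text
go (0.519, 0.007, 0.107) -> [0.0082, -0.0009, 0.2366, 0.0004, 0.002, 0.0008]
```

>>> {"api": "play_rows", "payload": {"deltas": [[0.006, -0.001, 0.07, 0, 0, 0, 0], [0.006, -0.001, 0.14, 0, 0, 0, 0], [0.006, -0.001, 0.2, 0, 0, 0, 0], [0.006, -0.001, 0.239, 0, 0, 0, 0], [0.006, -0.001, 0.239, 0, 0, 0, 0], [0.006, -0.001, 0.239, 0, 0, 0, 0], [0.006, -0.001, 0.239, 0, 0, 0, 1], [0.006, -0.001, 0.239, 0, 0, 0, 1], [0.006, -0.001, 0.239, 0, 0, 0, 1], [0.006, -0.001, 0.239, 0, 0, 0, 1]]}}

```text
clock: 9.15
position: [0.5205, 0.0074, 0.1094]
tool_rot: [-3.141, -0.002, -0.199]
force: [-2.4, 0.1, 12.3]
grip_width: 0.0471
finger_force: 60.1
```

>>> {"api": "play_rows", "payload": {"deltas": [[0, 0, 0, 0, 0, 0, 1], [0, 0, 0, 0, 0, 0, 1]]}}

```text
clock: 9.35
position: [0.5205, 0.0074, 0.1094]
tool_rot: [-3.141, -0.002, -0.199]
force: [-2.1, 0.5, 12.6]
grip_width: 0.0469
finger_force: 60.1
```

```bash
python3 -c "
from h import *
go(.557,-.286,.28);go(.557,-.286,.109)"
```

```text
go (0.557, -0.286, 0.28) -> [0.1879, 0.5607, -0.341, -0.0001, -0.0008, 0.0006]
go (0.557, -0.286, 0.109) -> [0.1873, 0.5608, 0.001, -0.0001, -0.0008, 0.0006]
```

>>> {"api": "play_rows", "payload": {"deltas": [[0, 0, -0.05, 0, 0, 0, 1], [0, 0, -0.12, 0, 0, 0, 1], [0, 0, -0.2, 0, 0, 0, 1], [0, 0, -0.28, 0, 0, 0, 1], [0.01, 0.05, -0.34, 0, 0, 0, 1], [0.04, 0.12, -0.34, 0, 0, 0, 1], [0.07, 0.2, -0.34, 0, 0, 0, 1], [0.1, 0.29, -0.34, 0, 0, 0, 1], [0.13, 0.38, -0.34, 0, 0, 0, 1], [0.16, 0.47, -0.34, 0, 0, 0, 1]]}}

```text
clock: 10.35
position: [0.5516, -0.2408, 0.2787]
tool_rot: [3.141, -0.0, -0.199]
force: [1.3, 0.0, -3.3]
grip_width: 0.0468
finger_force: 63.1
```

```bash
python3 -c "
from h import *
go(.557,-.286,.28);go(.557,-.286,.112)"
```

```text
go (0.557, -0.286, 0.28) -> [0.0284, 0.0865, -0.0027, 0.0, -0.0001, 0.0007]
go (0.557, -0.286, 0.112) -> [0.0283, 0.0865, 0.3333, 0.0, -0.0001, 0.0007]
```

>>> {"api": "play_rows", "payload": {"deltas": [[0.015, 0.04, 0, 0, 0, 0, 1], [0.027, 0.08, 0, 0, 0, 0, 1], [0.027, 0.085, 0.05, 0, 0, 0, 1], [0.027, 0.085, 0.12, 0, 0, 0, 1], [0.027, 0.085, 0.19, 0, 0, 0, 1], [0.027, 0.085, 0.26, 0, 0, 0, 1], [0.027, 0.085, 0.3, 0, 0, 0, 1], [0.027, 0.085, 0.32, 0, 0, 0, 1], [0.027, 0.085, 0.328, 0, 0, 0, 1], [0.027, 0.085, 0.331, 0, 0, 0, 1]]}}

```text
clock: 11.35
position: [0.5572, -0.2833, 0.1134]
tool_rot: [3.141, -0.001, -0.199]
force: [-0.5, 0.1, -2.5]
grip_width: 0.0473
finger_force: 63.0
```

>>> {"api": "play_rows", "payload": {"deltas": [[0, 0, 0.001, 0, 0, 0, 1], [0, 0, 0.002, 0, 0, 0, 1], [0, 0, 0.003, 0, 0, 0, 1], [0, 0, 0.003, 0, 0, 0, 1]]}}

```text
clock: 11.75
position: [0.5569, -0.2832, 0.1116]
tool_rot: [3.141, -0.0, -0.199]
force: [0.1, -0.5, -2.7]
grip_width: 0.0468
finger_force: 63.0
```

>>> {"api": "play_rows", "payload": {"deltas": [[0, 0, 0.001, 0, 0, 0, 1], [0, 0, 0.002, 0, 0, 0, 1], [0, 0, 0.002, 0, 0, 0, 1]]}}

```text
clock: 12.05
position: [0.5573, -0.2833, 0.1115]
tool_rot: [3.141, -0.001, -0.199]
force: [-4.1, 2.0, 13.3]
grip_width: 0.0467
finger_force: 64.8
```

>>> {"api": "play_rows", "payload": {"deltas": [[0, 0, 0, 0, 0, 0, 0.3], [0, 0, 0, 0, 0, 0, 0.2], [0, 0, 0, 0, 0, 0, 0], [0, 0, 0, 0, 0, 0, 0], [0, 0, -0.04, 0, 0, 0, 0], [0, 0, -0.1, 0, 0, 0, 0], [0, 0, -0.18, 0, 0, 0, 0], [0, 0, -0.26, 0, 0, 0, 0], [0, 0, -0.34, 0, 0, 0, 0], [0, 0, -0.34, 0, 0, 0, 0]]}}

```text
clock: 13.05
position: [0.5586, -0.2838, 0.2857]
tool_rot: [3.14, -0.007, -0.199]
force: [-0.0, 0.4, -0.3]
grip_width: 0.0852
finger_force: 0.0
```

```bash
python3 -c "
from h import *
go(.592,.056,.28);go(.592,.056,.108)"
```

```text
go (0.592, 0.056, 0.28) -> [-0.069, -0.6794, 0.0097, 0.0008, -0.0036, 0.0005]
go (0.592, 0.056, 0.108) -> [-0.0715, -0.68, 0.3537, 0.0008, -0.0036, 0.0005]
```

>>> {"api": "play_rows", "payload": {"deltas": [[-0.01, -0.1, 0, 0, 0, 0, 0], [-0.02, -0.2, 0, 0, 0, 0, 0], [-0.03, -0.3, 0, 0, 0, 0, 0], [-0.04, -0.4, 0, 0, 0, 0, 0], [-0.05, -0.5, 0, 0, 0, 0, 0], [-0.06, -0.59, 0, 0, 0, 0, 0], [-0.067, -0.68, 0.0, 0, 0, 0, 0], [-0.067, -0.68, 0.0, 0, 0, 0, 0], [-0.067, -0.68, 0.04, 0, 0, 0, 0], [-0.067, -0.68, 0.1, 0, 0, 0, 0]]}}

```text
clock: 14.05
position: [0.5918, 0.0572, 0.2305]
tool_rot: [-3.141, -0.002, -0.198]
force: [0.6, -0.3, -0.5]
grip_width: 0.0854
finger_force: 0.0
```

```bash
python3 -c "
from h import *
go(.592,.056,.108)"
```

```text
go (0.592, 0.056, 0.108) -> [0.0003, 0.0024, 0.2451, -0.0004, -0.0012, 0.0009]
```

>>> {"api": "play_rows", "payload": {"deltas": [[0, 0.002, 0.07, 0, 0, 0, 0], [0, 0.002, 0.14, 0, 0, 0, 0], [0, 0.002, 0.2, 0, 0, 0, 0], [0, 0.002, 0.243, 0, 0, 0, 0], [0, 0.002, 0.243, 0, 0, 0, 0], [0, 0.002, 0.243, 0, 0, 0, 0], [0, 0.002, 0.243, 0, 0, 0, 1], [0, 0.002, 0.243, 0, 0, 0, 1], [0, 0.002, 0.243, 0, 0, 0, 1], [0, 0.002, 0.243, 0, 0, 0, 1]]}}

```text
clock: 15.05
position: [0.5916, 0.0561, 0.11]
tool_rot: [-3.141, -0.002, -0.199]
force: [-0.5, 2.1, 8.3]
grip_width: 0.047
finger_force: 60.4
```

>>> {"api": "play_rows", "payload": {"deltas": [[0, 0, 0, 0, 0, 0, 1], [0, 0, 0, 0, 0, 0, 1]]}}

```text
clock: 15.25
position: [0.5916, 0.0561, 0.1099]
tool_rot: [-3.141, -0.002, -0.199]
force: [0.3, 1.5, 8.2]
grip_width: 0.047
finger_force: 60.4
```

```bash
python3 -c "
from h import *
go(.487,-.279,.28);go(.487,-.279,.11)"
```

```text
go (0.487, -0.279, 0.28) -> [-0.0722, 0.698, -0.3408, -0.0004, -0.0009, 0.0007]
go (0.487, -0.279, 0.11) -> [-0.0728, 0.6983, -0.0008, -0.0004, -0.0009, 0.0007]
```

>>> {"api": "play_rows", "payload": {"deltas": [[0, 0, -0.05, 0, 0, 0, 1], [0, 0, -0.12, 0, 0, 0, 1], [0, 0, -0.2, 0, 0, 0, 1], [0, 0, -0.28, 0, 0, 0, 1], [-0.005, 0.05, -0.34, 0, 0, 0, 1], [-0.015, 0.12, -0.34, 0, 0, 0, 1], [-0.03, 0.2, -0.34, 0, 0, 0, 1], [-0.04, 0.29, -0.34, 0, 0, 0, 1], [-0.05, 0.38, -0.34, 0, 0, 0, 1], [-0.06, 0.47, -0.34, 0, 0, 0, 1]]}}

```text
clock: 16.25
position: [0.5141, -0.1703, 0.2793]
tool_rot: [3.141, -0.001, -0.199]
force: [1.4, -1.0, -2.6]
grip_width: 0.0469
finger_force: 62.1
```

```bash
python3 -c "
from h import *
go(.487,-.279,.28);go(.487,-.279,.112)"
```

```text
go (0.487, -0.279, 0.28) -> [-0.0103, 0.2239, -0.0013, 0.0001, -0.0003, 0.0007]
go (0.487, -0.279, 0.112) -> [-0.0106, 0.2238, 0.3347, 0.0001, -0.0003, 0.0007]
```

>>> {"api": "play_rows", "payload": {"deltas": [[-0.005, 0.08, 0, 0, 0, 0, 1], [-0.01, 0.16, 0, 0, 0, 0, 1], [-0.01, 0.222, 0, 0, 0, 0, 1], [-0.01, 0.222, 0.05, 0, 0, 0, 1], [-0.01, 0.222, 0.12, 0, 0, 0, 1], [-0.01, 0.222, 0.19, 0, 0, 0, 1], [-0.01, 0.222, 0.26, 0, 0, 0, 1], [-0.01, 0.222, 0.3, 0, 0, 0, 1], [-0.01, 0.222, 0.32, 0, 0, 0, 1], [-0.01, 0.222, 0.33, 0, 0, 0, 1]]}}

```text
clock: 17.25
position: [0.4883, -0.2765, 0.1136]
tool_rot: [-3.141, 0.0, -0.199]
force: [1.1, -0.4, -1.4]
grip_width: 0.0471
finger_force: 62.2
```

>>> {"api": "play_rows", "payload": {"deltas": [[0, 0, 0.001, 0, 0, 0, 1], [0, 0, 0.002, 0, 0, 0, 1], [0, 0, 0.003, 0, 0, 0, 1], [0, 0, 0.004, 0, 0, 0, 1], [0, 0, 0.004, 0, 0, 0, 1]]}}

```text
clock: 17.75
position: [0.4884, -0.2766, 0.1121]
tool_rot: [3.141, -0.0, -0.199]
force: [0.8, -1.0, -2.1]
grip_width: 0.0469
finger_force: 62.2
```

>>> {"api": "play_rows", "payload": {"deltas": [[0, 0, 0.001, 0, 0, 0, 1], [0, 0, 0.002, 0, 0, 0, 1], [0, 0, 0.002, 0, 0, 0, 1]]}}

```text
clock: 18.05
position: [0.4889, -0.2766, 0.1119]
tool_rot: [3.141, -0.002, -0.199]
force: [-2.3, 2.6, 15.7]
grip_width: 0.0466
finger_force: 63.8
```

>>> {"api": "play_rows", "payload": {"deltas": [[0, 0, 0, 0, 0, 0, 0.3], [0, 0, 0, 0, 0, 0, 0.2], [0, 0, 0, 0, 0, 0, 0], [0, 0, 0, 0, 0, 0, 0], [0, 0, -0.04, 0, 0, 0, 0], [0, 0, -0.1, 0, 0, 0, 0], [0, 0, -0.18, 0, 0, 0, 0], [0, 0, -0.26, 0, 0, 0, 0], [0, 0, -0.34, 0, 0, 0, 0], [0, 0, -0.34, 0, 0, 0, 0]]}}

```text
clock: 19.05
position: [0.49, -0.2772, 0.2858]
tool_rot: [3.14, -0.007, -0.199]
force: [0.6, -0.0, -0.4]
grip_width: 0.0854
finger_force: 0.0
```

```bash
python3 -c "
from h import *
go(.48,-.02,.28)"
```

```text
go (0.48, -0.02, 0.28) -> [-0.1214, -0.5004, 0.0098, 0.0009, -0.0034, 0.0005]
```

>>> {"api": "play_rows", "payload": {"deltas": [[-0.025, -0.1, 0, 0, 0, 0, 0], [-0.05, -0.2, 0, 0, 0, 0, 0], [-0.075, -0.3, 0, 0, 0, 0, 0], [-0.1, -0.4, 0, 0, 0, 0, 0], [-0.12, -0.5, 0, 0, 0, 0, 0], [-0.12, -0.5, 0, 0, 0, 0, 0], [-0.12, -0.5, 0.0, 0, 0, 0, 0], [-0.12, -0.5, 0.0, 0, 0, 0, 0], [-0.12, -0.5, 0, 0, 0, 0, 0]]}}

```text
clock: 19.95
position: [0.4788, -0.021, 0.2806]
tool_rot: [3.141, 0.0, -0.201]
force: [0.4, -0.3, -0.3]
grip_width: 0.0857
finger_force: 0.0
```

```bash
python3 - <<'E'
from h import *
c=cam('wrist');im=grab_frame('wrist')[:,:,::-1].copy();cv2.imwrite('pics/w2.png',im)
s=observe();print(s['position'].round(4),s['tool_rot'].round(4))
for k,P in {'blue':(.569,-.065,.016),'red':(.520,.0073,.016),'yellow':(.592,.056,.016),'tin':(.580,-.005,.067)}.items(): print(k,proj(c,P).round(1))
for col in HSV:
    for b,ct in blobs(mask(im,col),150):
        q=[p for p in cv2.findContours(mask(im,col),0,2)[0]];q=max(q,key=cv2.contourArea)
        e=cv2.fitEllipse(cv2.convexHull(q));print(col,b.tolist(),'ell',np.round(e[0],1),np.round(e[1],1),onplane(c,e[0],.016).round(4))
m=cv2.inRange(im,(0,0,0),(30,30,30))
for b,ct in blobs(m,60): 
    if ct[1]<250: print('dark',b.tolist(),ct.round(1),onplane(c,ct,.067).round(4))
go(.58,-.005,.12)
E
```

```text
[ 0.4788 -0.0209  0.2806] [ 3.1414e+00  3.0000e-04 -2.0080e-01]
blue [298.7  92.8]
red [249.7 145.1]
yellow [197.   94.2]
tin [244.   92.4]
red [225, 121, 49, 49, 1870] ell [248.8 144.9] [47.9 49.4] [0.5205 0.0084 0.016 ]
yellow [172, 65, 51, 55, 2161] ell [196.6  92.2] [50. 55.] [0.5942 0.0558 0.016 ]
yellow [467, 104, 28, 43, 228] ell [196.6  92.2] [50. 55.] [0.5942 0.0558 0.016 ]
yellow [529, 105, 31, 57, 855] ell [196.6  92.2] [50. 55.] [0.5942 0.0558 0.016 ]
blue [275, 67, 50, 54, 2089] ell [299.1  93.5] [49.7 53.3] [ 0.5681 -0.0654  0.016 ]
dark [432, 71, 9, 32, 140] [434.6  86.7] [ 0.5455 -0.2028  0.067 ]
dark [234, 81, 21, 23, 366] [243.6  91.7] [ 0.5807 -0.0047  0.067 ]
dark [56, 97, 16, 27, 76] [ 62.3 111.3] [0.6005 0.1915 0.067 ]
dark [67, 125, 17, 23, 66] [ 74.8 135.1] [0.5743 0.1884 0.067 ]
dark [285, 225, 12, 12, 103] [290.4 230.7] [ 0.415  -0.0237  0.067 ]
go (0.58, -0.005, 0.12) -> [0.1921, -0.0717, 0.3211, 0.0001, 0.0001, -0.0004]
```

View pics/w2.png

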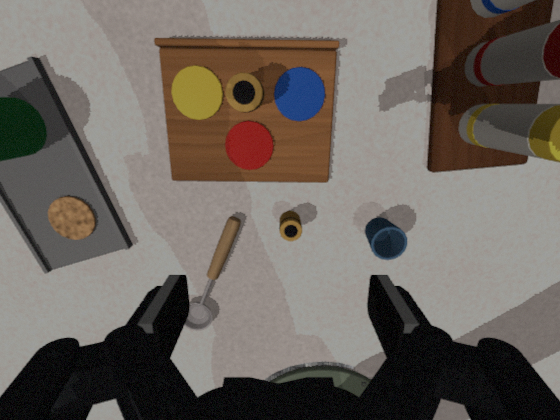

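The tray is clear. The coasters are at red (249,145), yellow (197,92) and blue (299,93), all within 2 mm of the pick points. The tin is at (244,92), the cork mat at (72,218), and the three canisters stand on the board.

>>> {"api": "play_rows", "payload": {"deltas": [[0.06, -0.02, 0, 0, 0, 0, 0], [0.13, -0.05, 0, 0, 0, 0, 0], [0.192, -0.072, 0.05, 0, 0, 0, 0], [0.192, -0.072, 0.12, 0, 0, 0, 0], [0.192, -0.072, 0.2, 0, 0, 0, 0], [0.192, -0.072, 0.28, 0, 0, 0, 0], [0.192, -0.072, 0.36, 0, 0, 0, 0], [0.192, -0.072, 0.43, 0, 0, 0, 0], [0.192, -0.072, 0.48, 0, 0, 0, 0], [0.192, -0.072, 0.5, 0, 0, 0, 0]]}}

```text
clock: 21.0
position: [0.5787, -0.0043, 0.0283]
tool_rot: [3.141, 0.003, -0.2]
force: [-0.3, -0.3, 0.3]
grip_width: 0.0856
finger_force: 0.0
```

```bash
python3 - <<'E'
from h import *
go(.5805,-.005,.024)
im=cv2.imread('pics/w2.png')
E
```

```text
go (0.5805, -0.005, 0.024) -> [0.0037, 0.0006, 0.0085, 0.0005, 0.0016, 0.0001]
```

>>> {"api": "play_rows", "payload": {"deltas": [[0.002, 0, 0.004, 0, 0, 0, 0], [0.002, 0, 0.006, 0, 0, 0, 0], [0.002, 0, 0.006, 0, 0, 0, 0], [0.002, 0, 0.006, 0, 0, 0, 1], [0.002, 0, 0.006, 0, 0, 0, 1], [0.002, 0, 0.006, 0, 0, 0, 1], [0.002, 0, 0.006, 0, 0, 0, 1], [0.002, 0, 0.006, 0, 0, 0, 1], [0.002, 0, 0.006, 0, 0, 0, 1], [0.002, 0, 0.006, 0, 0, 0, 1]], "newtons": 40}}

```text
clock: 22.0
position: [0.5812, -0.0035, 0.0283]
tool_rot: [3.142, -0.001, -0.199]
force: [-1.5, -0.4, 8.2]
grip_width: 0.0395
finger_force: 39.4
```

```bash
python3 -c "
from h import *
go(.4715,.272,.15);go(.4715,.272,.026)"
```

```text
go (0.4715, 0.272, 0.15) -> [-0.3237, -0.4969, -0.2436, 0.0, -0.0003, 0.0006]
go (0.4715, 0.272, 0.026) -> [-0.3239, -0.4969, 0.0044, 0.0, -0.0003, 0.0006]
```

>>> {"api": "play_rows", "payload": {"deltas": [[0, 0, -0.04, 0, 0, 0, 1], [0, 0, -0.1, 0, 0, 0, 1], [0, 0, -0.18, 0, 0, 0, 1], [-0.03, -0.05, -0.26, 0, 0, 0, 1], [-0.08, -0.12, -0.26, 0, 0, 0, 1], [-0.13, -0.2, -0.26, 0, 0, 0, 1], [-0.18, -0.28, -0.26, 0, 0, 0, 1], [-0.23, -0.36, -0.26, 0, 0, 0, 1], [-0.28, -0.43, -0.26, 0, 0, 0, 1], [-0.32, -0.49, -0.26, 0, 0, 0, 1]]}}

```text
clock: 23.0
position: [0.4755, 0.2604, 0.1575]
tool_rot: [3.141, 0.001, -0.198]
force: [0.2, -0.3, -1.4]
grip_width: 0.0394
finger_force: 40.7
```

```bash
python3 -c "
from h import *
go(.4715,.272,.15);go(.4715,.272,.0293)
c=cam('wrist');im=grab_frame('wrist')[:,:,::-1];cv2.imwrite('pics/w3.png',im)
print('mat',proj(c,(.4715,.272,.013)))"
```

```text
go (0.4715, 0.272, 0.15) -> [-0.0124, -0.0211, 0.0151, 0.0001, 0.0005, 0.0009]
go (0.4715, 0.272, 0.0293) -> [-0.0122, -0.0212, 0.2565, 0.0001, 0.0005, 0.0009]
mat [266.89707015 204.00102027]
```

View pics/w3.png

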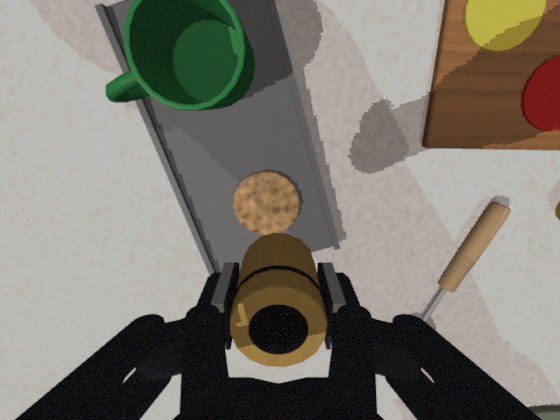

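The mat is at (267,203), as predicted, and the mug is well clear. I'm lowering the tin.

>>> {"api": "play_rows", "payload": {"deltas": [[-0.007, -0.012, 0, 0, 0, 0, 1], [-0.007, -0.012, 0.04, 0, 0, 0, 1], [-0.007, -0.012, 0.09, 0, 0, 0, 1], [-0.007, -0.012, 0.14, 0, 0, 0, 1], [-0.007, -0.012, 0.19, 0, 0, 0, 1], [-0.007, -0.012, 0.22, 0, 0, 0, 1], [-0.007, -0.012, 0.235, 0, 0, 0, 1], [-0.007, -0.012, 0.242, 0, 0, 0, 1], [-0.007, -0.012, 0.246, 0, 0, 0, 1], [-0.007, -0.012, 0.246, 0, 0, 0, 1]]}}

```text
clock: 24.05
position: [0.4745, 0.2654, 0.035]
tool_rot: [3.141, 0.0, -0.199]
force: [-0.1, -0.6, -1.2]
grip_width: 0.0393
finger_force: 40.7
```

```bash
python3 -c "
from h import *
go(.4715,.272,.0293)"
```

```text
go (0.4715, 0.272, 0.0293) -> [-0.0086, -0.0117, 0.0113, 0.0001, 0.0001, 0.0005]
```

>>> {"api": "play_rows", "payload": {"deltas": [[-0.008, -0.012, 0, 0, 0, 0, 1], [-0.008, -0.012, 0.004, 0, 0, 0, 1], [-0.008, -0.012, 0.008, 0, 0, 0, 1], [-0.008, -0.012, 0.01, 0, 0, 0, 1], [-0.008, -0.012, 0.012, 0, 0, 0, 1], [-0.008, -0.012, 0.012, 0, 0, 0, 1]]}}

```text
clock: 24.65
position: [0.4714, 0.2722, 0.0292]
tool_rot: [3.141, 0.001, -0.199]
force: [-5.3, -2.9, 18.9]
grip_width: 0.0391
finger_force: 42.6
```

Contact. Releasing and rising straight up.

>>> {"api": "play_rows", "payload": {"deltas": [[-0.0, 0, -0.002, 0, 0, 0, 0.3], [0, 0, -0.002, 0, 0, 0, 0.2], [0, 0, -0.002, 0, 0, 0, 0], [0, 0, -0.002, 0, 0, 0, 0], [0, 0, -0.04, 0, 0, 0, 0], [0, 0, -0.1, 0, 0, 0, 0], [0, 0, -0.18, 0, 0, 0, 0], [0, 0, -0.26, 0, 0, 0, 0], [0, 0, -0.36, 0, 0, 0, 0], [0, 0, -0.44, 0, 0, 0, 0]], "newtons": 60}}

```text
clock: 25.65
position: [0.4716, 0.2722, 0.2511]
tool_rot: [-3.141, -0.0, -0.199]
force: [0.6, 1.1, -0.4]
grip_width: 0.086
finger_force: 0.0
```

```bash
python3 - <<'E'
from h import *
c=cam('wrist');im=grab_frame('wrist')[:,:,::-1].copy();cv2.imwrite('pics/w4.png',im)
h=cv2.cvtColor(im,cv2.COLOR_BGR2HSV);print('mat/tin',proj(c,(.4715,.272,.013)),'lid pred',proj(c,(.4715,.272,.068)))
a=proj(c,(.4715,.272,.068)).astype(int);m=np.zeros(im.shape[:2],np.uint8)
w=cv2.inRange(im,(0,0,0),(35,35,35));m[a[1]-20:a[1]+20,a[0]-20:a[0]+20]=w[a[1]-20:a[1]+20,a[0]-20:a[0]+20]
for b,ct in blobs(m,40):print(b.tolist(),ct,onplane(c,ct,.068))
# whole-scene check of the canisters
cs,cd=cam('scene'),cam('side');ims=[grab_frame(n)[:,:,::-1].copy() for n in('scene','side')]
cv2.imwrite('pics/s4.png',np.hstack([cv2.resize(i,(400,300)) for i in ims]))
go(.49,-.277,.28);go(.4895,-.2770,.25)
E
```

```text
mat/tin [278.2605268  176.57837159] lid pred [278.26847134 187.81343502]
[268, 179, 21, 20, 340] [278.15882353 188.56764706] [0.47071031 0.27227781 0.068     ]
go (0.49, -0.277, 0.28) -> [0.2516, 1.0708, -0.0602, -0.0012, -0.0011, 0.0006]
go (0.4895, -0.277, 0.25) -> [0.2505, 1.0711, -0.0002, -0.0012, -0.0011, 0.0006]
```

View pics/s4.png

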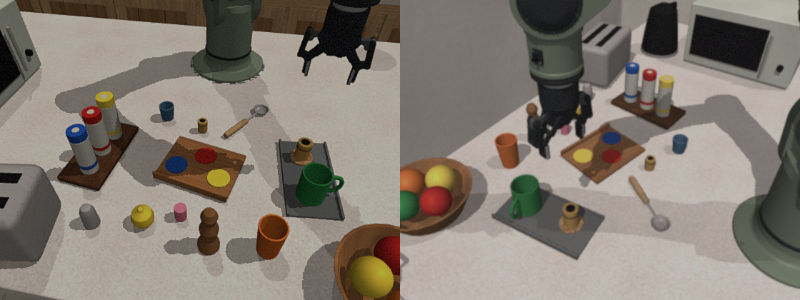

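The tin stands on the mat, with its lid dot within 1 mm of the centre. The three canisters are upright on the board (scene half, about (75-110, 95-135)) and the mug has not moved. Next I return the yellow canister.

>>> {"api": "play_rows", "payload": {"deltas": [[0.01, 0.1, -0.03, 0, 0, 0, 0], [0.03, 0.2, -0.06, 0, 0, 0, 0], [0.05, 0.3, -0.06, 0, 0, 0, 0], [0.07, 0.4, -0.06, 0, 0, 0, 0], [0.1, 0.5, -0.06, 0, 0, 0, 0], [0.12, 0.6, -0.06, 0, 0, 0, 0], [0.15, 0.7, -0.06, 0, 0, 0, 0], [0.18, 0.8, -0.06, 0, 0, 0, 0], [0.21, 0.9, -0.06, 0, 0, 0, 0], [0.24, 1.0, -0.06, 0, 0, 0, 0]]}}

```text
clock: 26.8
position: [0.4883, -0.2243, 0.2778]
tool_rot: [3.141, 0.002, -0.198]
force: [1.4, -0.2, -0.4]
grip_width: 0.0851
finger_force: 0.0
```

```bash
python3 -c "
from h import *
go(.4889,-.2766,.28);go(.4889,-.2766,.1119)"
```

```text
go (0.4889, -0.2766, 0.28) -> [0.0218, 0.1022, -0.0044, 0.0004, 0.001, 0.0007]
go (0.4889, -0.2766, 0.1119) -> [0.0225, 0.102, 0.3318, 0.0004, 0.001, 0.0007]
```

>>> {"api": "play_rows", "payload": {"deltas": [[0.01, 0.05, 0, 0, 0, 0, 0], [0.019, 0.085, 0, 0, 0, 0, 0], [0.019, 0.085, 0, 0, 0, 0, 0], [0.019, 0.085, 0, 0, 0, 0, 0], [0.019, 0.085, 0, 0, 0, 0, 0]]}}

```text
clock: 27.3
position: [0.4898, -0.2648, 0.2783]
tool_rot: [3.141, 0.002, -0.197]
force: [-0.4, -0.3, 0.5]
grip_width: 0.0851
finger_force: 0.0
```

```bash
python3 -c "
from h import *
go(.4889,-.2766,.1119)"
```

```text
go (0.4889, -0.2766, 0.1119) -> [0.0034, 0.0233, 0.3327, 0.0001, 0.0008, 0.0012]
```

>>> {"api": "play_rows", "payload": {"deltas": [[0.003, 0.023, 0.02, 0, 0, 0, 0], [0.003, 0.023, 0.09, 0, 0, 0.001, 0], [0.003, 0.023, 0.16, 0, 0, 0.001, 0], [0.003, 0.023, 0.23, 0, 0, 0.001, 0], [0.003, 0.023, 0.29, 0, 0, 0.001, 0], [0.003, 0.023, 0.332, 0, 0, 0.001, 0], [0.003, 0.023, 0.332, 0, 0, 0.001, 0], [0.003, 0.023, 0.332, 0, 0, 0.001, 0]]}}

```text
clock: 28.1
position: [0.4888, -0.2778, 0.1129]
tool_rot: [3.141, 0.001, -0.201]
force: [0.9, 0.1, 0.5]
grip_width: 0.0854
finger_force: 0.0
```

>>> {"api": "play_rows", "payload": {"deltas": [[0, 0, 0, 0, 0, 0, 0], [0, 0, 0, 0, 0, 0, 1], [0, 0, 0, 0, 0, 0, 1], [0, 0, 0, 0, 0, 0, 1], [0, 0, 0, 0, 0, 0, 1], [0, 0, 0, 0, 0, 0, 1], [0, 0, 0, 0, 0, 0, 1]]}}

```text
clock: 28.8
position: [0.4894, -0.2774, 0.1135]
tool_rot: [3.141, -0.0, -0.2]
force: [-0.0, 3.3, 8.2]
grip_width: 0.0471
finger_force: 60.1
```

```bash
python3 -c "
from h import *
go(.4889,-.2766,.1119);go(.592,.056,.28)"
```

```text
go (0.4889, -0.2766, 0.1119) -> [-0.0013, -0.0014, 0.0031, 0.0002, -0.0002, -0.0002]
go (0.592, 0.056, 0.28) -> [0.0685, -0.6941, -0.3333, 0.0002, -0.0002, -0.0002]
```

>>> {"api": "play_rows", "payload": {"deltas": [[0, 0, -0.05, 0, 0, 0, 1], [0, 0, -0.12, 0, 0, 0, 1], [0, 0, -0.2, 0, 0, 0, 1], [0, 0, -0.28, 0, 0, 0, 1], [0.005, -0.05, -0.335, 0, 0, 0, 1], [0.015, -0.12, -0.335, 0, 0, 0, 1], [0.025, -0.2, -0.335, 0, 0, 0, 1], [0.035, -0.29, -0.335, 0, 0, 0, 1], [0.045, -0.38, -0.335, 0, 0, 0, 1], [0.055, -0.47, -0.335, 0, 0, 0, 1]]}}

```text
clock: 29.8
position: [0.5629, -0.0509, 0.2803]
tool_rot: [3.141, 0.001, -0.201]
force: [1.9, -1.1, -1.4]
grip_width: 0.0467
finger_force: 62.2
```

>>> {"api": "play_rows", "payload": {"deltas": [[0.005, -0.07, 0, 0, 0, 0, 1], [0.01, -0.14, 0, 0, 0, 0, 1], [0.013, -0.2, 0, 0, 0, 0, 1], [0.013, -0.222, 0, 0, 0, 0, 1], [0.013, -0.222, 0, 0, 0, 0, 1], [0.013, -0.222, 0, 0, 0, 0, 1]]}}

```text
clock: 30.4
position: [0.5911, 0.0537, 0.28]
tool_rot: [3.14, 0.001, -0.201]
force: [0.3, -0.1, -1.5]
grip_width: 0.047
finger_force: 62.1
```

```bash
python3 -c "
from h import *
go(.592,.056,.1115)"
```

```text
go (0.592, 0.056, 0.1115) -> [0.0012, -0.0054, 0.3369, 0.0007, 0.0004, -0.0007]
```

>>> {"api": "play_rows", "payload": {"deltas": [[0.002, -0.005, 0.04, 0, 0, 0, 1], [0.002, -0.005, 0.11, 0, 0, 0, 1], [0.002, -0.005, 0.18, 0, 0, 0, 1], [0.002, -0.005, 0.25, 0, 0, 0, 1], [0.002, -0.005, 0.3, 0, 0, 0, 1], [0.002, -0.005, 0.32, 0, 0, 0, 1], [0.002, -0.005, 0.33, 0, 0, 0, 1], [0.002, -0.005, 0.334, 0, 0, 0, 1], [0.002, -0.005, 0.334, 0, 0, 0, 1]]}}

```text
clock: 31.3
position: [0.5931, 0.0567, 0.1139]
tool_rot: [3.141, -0.0, -0.201]
force: [-0.2, 0.6, -1.3]
grip_width: 0.0467
finger_force: 62.0
```

>>> {"api": "play_rows", "payload": {"deltas": [[0, 0, 0.001, 0, 0, 0, 1], [0, 0, 0.002, 0, 0, 0, 1], [0, 0, 0.003, 0, 0, 0, 1], [0, 0, 0.004, 0, 0, 0, 1], [0, 0, 0.004, 0, 0, 0, 1]]}}

```text
clock: 31.8
position: [0.593, 0.0571, 0.1115]
tool_rot: [3.141, -0.0, -0.201]
force: [-0.3, 0.4, 5.5]
grip_width: 0.0469
finger_force: 62.5
```

Seated. Release, rise, and go back for the red one (board TCP .557,-.283).

>>> {"api": "play_rows", "payload": {"deltas": [[0, 0, 0, 0, 0, 0, 0.3], [0, 0, 0, 0, 0, 0, 0.2], [0, 0, 0, 0, 0, 0, 0], [0, 0, 0, 0, 0, 0, 0], [0, 0, -0.04, 0, 0, 0, 0], [0, 0, -0.1, 0, 0, 0, 0], [0, 0, -0.18, 0, 0, 0, 0], [0, 0, -0.26, 0, 0, 0, 0], [0, 0, -0.34, 0, 0, 0, 0], [0, 0, -0.34, 0, 0, 0, 0]]}}

```text
clock: 32.8
position: [0.5947, 0.0572, 0.2863]
tool_rot: [-3.139, -0.006, -0.201]
force: [-0.2, -0.2, -0.2]
grip_width: 0.0854
finger_force: 0.0
```

>>> {"api": "play_rows", "payload": {"deltas": [[0.01, 0.1, 0, 0, 0, 0, 0], [0.02, 0.2, 0, 0, 0, 0, 0], [0.03, 0.3, 0, 0, 0, 0, 0], [0.04, 0.4, 0, 0, 0, 0, 0], [0.05, 0.5, 0, 0, 0, 0, 0], [0.06, 0.6, 0, 0, 0, 0, 0], [0.064, 0.68, 0, 0, 0, 0, 0], [0.064, 0.68, 0, 0, 0, 0, 0], [0.064, 0.68, 0, 0, 0, 0, 0], [0.064, 0.68, 0, 0, 0, 0, 0]]}}

```text
clock: 33.8
position: [0.5567, -0.2814, 0.281]
tool_rot: [3.142, 0.001, -0.199]
force: [0.9, 0.4, -0.4]
grip_width: 0.0853
finger_force: 0.0
```

```bash
python3 -c "
from h import *
go(.5573,-.2833,.1115)"
```

```text
go (0.5573, -0.2833, 0.1115) -> [0.0024, 0.0035, 0.3389, 0.0, 0.0005, 0.0003]
```

>>> {"api": "play_rows", "payload": {"deltas": [[0.001, 0.003, 0.02, 0, 0, 0, 0], [0.001, 0.003, 0.09, 0, 0, 0, 0], [0.001, 0.003, 0.16, 0, 0, 0, 0], [0.001, 0.003, 0.23, 0, 0, 0, 0], [0.001, 0.003, 0.29, 0, 0, 0, 0], [0.001, 0.003, 0.337, 0, 0, 0, 0], [0.001, 0.003, 0.337, 0, 0, 0, 0], [0.001, 0.003, 0.337, 0, 0, 0, 0], [0.001, 0.003, 0.337, 0, 0, 0, 0]]}}

```text
clock: 34.7
position: [0.5571, -0.2842, 0.114]
tool_rot: [3.141, -0.001, -0.2]
force: [0.5, -0.5, 0.7]
grip_width: 0.0853
finger_force: 0.0
```

>>> {"api": "play_rows", "payload": {"deltas": [[0, 0, 0, 0, 0, 0, 1], [0, 0, 0, 0, 0, 0, 1], [0, 0, 0, 0, 0, 0, 1], [0, 0, 0, 0, 0, 0, 1], [0, 0, 0, 0, 0, 0, 1], [0, 0, 0, 0, 0, 0, 1]]}}

```text
clock: 35.3
position: [0.5569, -0.2841, 0.1135]
tool_rot: [3.141, -0.0, -0.201]
force: [-0.3, 2.1, 7.6]
grip_width: 0.0469
finger_force: 60.6
```

```bash
python3 -c "
from h import *
go(.5205,.0077,.28)"
```

```text
go (0.5205, 0.0077, 0.28) -> [-0.1874, -0.5572, -0.3334, 0.0003, -0.0002, -0.0003]
```

>>> {"api": "play_rows", "payload": {"deltas": [[0, 0, -0.05, 0, 0, 0, 1], [0, 0, -0.12, 0, 0, 0, 1], [0, 0, -0.2, 0, 0, 0, 1], [0, 0, -0.28, 0, 0, 0, 1], [-0.01, -0.05, -0.335, 0, 0, 0, 1], [-0.04, -0.12, -0.335, 0, 0, 0, 1], [-0.07, -0.2, -0.335, 0, 0, 0, 1], [-0.1, -0.29, -0.335, 0, 0, 0, 1], [-0.13, -0.38, -0.335, 0, 0, 0, 1], [-0.16, -0.47, -0.335, 0, 0, 0, 1]]}}

```text
clock: 36.3
position: [0.5242, -0.0362, 0.2802]
tool_rot: [3.141, 0.001, -0.201]
force: [2.0, 0.6, -2.6]
grip_width: 0.0469
finger_force: 62.9
```

>>> {"api": "play_rows", "payload": {"deltas": [[-0.015, -0.045, 0, 0, 0, 0, 1], [-0.027, -0.086, 0, 0, 0, 0, 1], [-0.027, -0.086, 0, 0, 0, 0, 1], [-0.027, -0.086, 0, 0, 0, 0, 1], [-0.027, -0.086, 0, 0, 0, 0, 1]]}}

```text
clock: 36.8
position: [0.5203, 0.006, 0.2801]
tool_rot: [3.141, 0.001, -0.202]
force: [0.3, -0.9, -3.3]
grip_width: 0.0468
finger_force: 62.8
```

```bash
python3 -c "
from h import *
go(.5205,.0077,.1115)"
```

```text
go (0.5205, 0.0077, 0.1115) -> [-0.0, -0.0037, 0.3372, 0.0005, 0.0004, -0.0009]
```

>>> {"api": "play_rows", "payload": {"deltas": [[0, -0.003, 0.04, 0, 0, 0, 1], [0, -0.003, 0.11, 0, 0, 0, 1], [0, -0.003, 0.18, 0, 0, 0, 1], [0, -0.003, 0.25, 0, 0, 0, 1], [0, -0.003, 0.3, 0, 0, 0, 1], [0, -0.003, 0.32, 0, 0, 0, 1], [0, -0.003, 0.33, 0, 0, 0, 1], [0, -0.003, 0.334, 0, 0, 0, 1], [0, -0.003, 0.334, 0, 0, 0, 1]]}}

```text
clock: 37.7
position: [0.521, 0.0082, 0.1139]
tool_rot: [3.141, -0.0, -0.201]
force: [0.5, -0.3, -3.2]
grip_width: 0.0467
finger_force: 62.8
```

>>> {"api": "play_rows", "payload": {"deltas": [[0, 0, 0.001, 0, 0, 0, 1], [0, 0, 0.002, 0, 0, 0, 1], [0, 0, 0.003, 0, 0, 0, 1], [0, 0, 0.004, 0, 0, 0, 1], [0, 0, 0.004, 0, 0, 0, 1]]}}

```text
clock: 38.2
position: [0.5208, 0.0084, 0.1115]
tool_rot: [3.141, 0.0, -0.201]
force: [-0.7, 0.2, 4.2]
grip_width: 0.0471
finger_force: 63.6
```

Seated. Now the blue one (board TCP .6279,-.2909,.1094).

>>> {"api": "play_rows", "payload": {"deltas": [[0, 0, 0, 0, 0, 0, 0.3], [0, 0, 0, 0, 0, 0, 0.2], [0, 0, 0, 0, 0, 0, 0], [0, 0, 0, 0, 0, 0, 0], [0, 0, -0.04, 0, 0, 0, 0], [0, 0, -0.1, 0, 0, 0, 0], [0, 0, -0.18, 0, 0, 0, 0], [0, 0, -0.26, 0, 0, 0, 0], [0, 0, -0.34, 0, 0, 0, 0], [0, 0, -0.34, 0, 0, 0, 0]]}}

```text
clock: 39.2
position: [0.5225, 0.0085, 0.2859]
tool_rot: [-3.14, -0.006, -0.201]
force: [0.6, 0.5, -0.0]
grip_width: 0.0852
finger_force: 0.0
```

>>> {"api": "play_rows", "payload": {"deltas": [[0.06, 0.1, 0, 0, 0, 0, 0], [0.12, 0.19, 0, 0, 0, 0, 0], [0.18, 0.28, 0, 0, 0, 0, 0], [0.23, 0.37, 0, 0, 0, 0, 0], [0.29, 0.46, 0, 0, 0, 0, 0], [0.328, 0.542, 0, 0, 0, 0, 0], [0.328, 0.542, 0, 0, 0, 0, 0], [0.328, 0.542, 0, 0, 0, 0, 0], [0.328, 0.542, 0, 0, 0, 0, 0], [0.328, 0.542, 0, 0, 0, 0, 0]]}}

```text
clock: 40.2
position: [0.6274, -0.2885, 0.2811]
tool_rot: [3.142, 0.001, -0.199]
force: [0.6, -0.5, 0.1]
grip_width: 0.0852
finger_force: 0.0
```

```bash
python3 -c "
from h import *
go(.6279,-.2909,.1094)"
```

```text
go (0.6279, -0.2909, 0.1094) -> [0.0023, 0.0045, 0.3434, 0.0, 0.0005, 0.0003]
```

>>> {"api": "play_rows", "payload": {"deltas": [[0.001, 0.003, 0.02, 0, 0, 0, 0], [0.001, 0.003, 0.09, 0, 0, 0, 0], [0.001, 0.003, 0.16, 0, 0, 0, 0], [0.001, 0.003, 0.23, 0, 0, 0, 0], [0.001, 0.003, 0.29, 0, 0, 0, 0], [0.001, 0.003, 0.34, 0, 0, 0, 0], [0.001, 0.003, 0.34, 0, 0, 0, 0], [0.001, 0.003, 0.34, 0, 0, 0, 0], [0.001, 0.003, 0.34, 0, 0, 0, 0]]}}

```text
clock: 41.1
position: [0.6281, -0.2916, 0.1128]
tool_rot: [3.141, -0.001, -0.2]
force: [0.3, -0.1, 0.3]
grip_width: 0.0852
finger_force: 0.0
```

>>> {"api": "play_rows", "payload": {"deltas": [[0, 0, 0, 0, 0, 0, 1], [0, 0, 0, 0, 0, 0, 1], [0, 0, 0, 0, 0, 0, 1], [0, 0, 0, 0, 0, 0, 1], [0, 0, 0, 0, 0, 0, 1], [0, 0, 0, 0, 0, 0, 1]]}}

```text
clock: 41.7
position: [0.6279, -0.2913, 0.112]
tool_rot: [3.141, -0.0, -0.201]
force: [-0.5, 1.5, 6.8]
grip_width: 0.0469
finger_force: 60.9
```

```bash
python3 -c "
from h import *
go(.5688,-.0648,.28)"
```

```text
go (0.5688, -0.0648, 0.28) -> [-0.2059, -0.4203, -0.3362, 0.0002, -0.0002, -0.0003]
```

Set-down height is .110.

>>> {"api": "play_rows", "payload": {"deltas": [[0, 0, -0.05, 0, 0, 0, 1], [0, 0, -0.12, 0, 0, 0, 1], [0, 0, -0.2, 0, 0, 0, 1], [0, 0, -0.28, 0, 0, 0, 1], [-0.02, -0.04, -0.336, 0, 0, 0, 1], [-0.05, -0.1, -0.336, 0, 0, 0, 1], [-0.09, -0.18, -0.336, 0, 0, 0, 1], [-0.13, -0.26, -0.336, 0, 0, 0, 1], [-0.17, -0.34, -0.336, 0, 0, 0, 1], [-0.195, -0.4, -0.336, 0, 0, 0, 1]]}}

```text
clock: 42.7
position: [0.5707, -0.0732, 0.2793]
tool_rot: [3.142, 0.001, -0.199]
force: [1.6, -0.2, -2.5]
grip_width: 0.0466
finger_force: 62.5
```

>>> {"api": "play_rows", "payload": {"deltas": [[-0.01, -0.02, 0, 0, 0, 0, 1], [-0.01, -0.02, 0, 0, 0, 0, 1], [-0.01, -0.02, 0, 0, 0, 0, 1], [-0.01, -0.02, 0, 0, 0, 0, 1]]}}

```text
clock: 43.1
position: [0.569, -0.0666, 0.279]
tool_rot: [3.14, 0.001, -0.202]
force: [-0.0, -0.3, -2.4]
grip_width: 0.0468
finger_force: 62.5
```

```bash
python3 -c "
from h import *
go(.5688,-.0648,.11)"
```

```text
go (0.5688, -0.0648, 0.11) -> [-0.0009, -0.0038, 0.338, 0.0006, 0.0004, -0.0011]
```

>>> {"api": "play_rows", "payload": {"deltas": [[0, -0.003, 0.04, 0, 0, 0, 1], [0, -0.003, 0.11, 0, 0, 0, 1], [0, -0.003, 0.18, 0, 0, 0, 1], [0, -0.003, 0.25, 0, 0, 0, 1], [0, -0.003, 0.3, 0, 0, 0, 1], [0, -0.003, 0.32, 0, 0, 0, 1], [0, -0.003, 0.33, 0, 0, 0, 1], [0, -0.003, 0.334, 0, 0, 0, 1], [0, -0.003, 0.334, 0, 0, 0, 1]]}}

```text
clock: 44.0
position: [0.5696, -0.064, 0.1129]
tool_rot: [3.141, -0.001, -0.201]
force: [-0.2, -0.5, -3.1]
grip_width: 0.0467
finger_force: 62.5
```

>>> {"api": "play_rows", "payload": {"deltas": [[0, 0, 0.001, 0, 0, 0, 1], [0, 0, 0.002, 0, 0, 0, 1], [0, 0, 0.003, 0, 0, 0, 1], [0, 0, 0.005, 0, 0, 0, 1], [0, 0, 0.005, 0, 0, 0, 1]]}}

```text
clock: 44.5
position: [0.5694, -0.0638, 0.11]
tool_rot: [3.141, -0.0, -0.201]
force: [-0.5, 1.1, 4.7]
grip_width: 0.047
finger_force: 63.0
```

>>> {"api": "play_rows", "payload": {"deltas": [[0, 0, 0, 0, 0, 0, 0.3], [0, 0, 0, 0, 0, 0, 0.2], [0, 0, 0, 0, 0, 0, 0], [0, 0, 0, 0, 0, 0, 0], [0, 0, -0.04, 0, 0, 0, 0], [0, 0, -0.1, 0, 0, 0, 0], [0, 0, -0.18, 0, 0, 0, 0], [0, 0, -0.26, 0, 0, 0, 0], [0, 0, -0.34, 0, 0, 0, 0], [0, 0, -0.42, 0, 0, 0, 0]]}}

```text
clock: 45.5
position: [0.569, -0.0637, 0.3214]
tool_rot: [3.141, 0.001, -0.201]
force: [0.2, 0.3, -0.2]
grip_width: 0.0853
finger_force: 0.0
```

>>> {"api": "play_rows", "payload": {"deltas": [[-0.08, -0.03, -0.06, 0, 0, 0, 0], [-0.16, -0.06, -0.1, 0, 0, 0, 0], [-0.16, -0.06, -0.1, 0, 0, 0, 0], [-0.16, -0.06, -0.1, 0, 0, 0, 0], [-0.16, -0.06, -0.1, 0, 0, 0, 0], [-0.16, -0.06, -0.1, 0, 0, 0, 0]]}}

```text
clock: 46.1
position: [0.4972, -0.0188, 0.3687]
tool_rot: [3.14, 0.002, -0.202]
force: [-0.0, 1.0, 0.5]
grip_width: 0.0853
finger_force: 0.0
```

```bash
python3 - <<'E'
from h import *
c=cam('wrist');im=grab_frame('wrist')[:,:,::-1].copy();cv2.imwrite('pics/w5.png',im)
for k,P in {'blue':(.5685,-.065),'red':(.520,.0077),'yellow':(.593,.056)}.items():
    a=proj(c,(*P,.156));x,y=(a-14).astype(int)
    g=im[y:y+28,x:x+28];m=np.zeros(im.shape[:2],np.uint8);m[y:y+28,x:x+28]=cv2.inRange(g,(90,90,90),(255,255,255))
    print(k,a.round(1),[(ct.round(1),int(b[4]),onplane(c,ct,.156).round(4)) for b,ct in blobs(m,20)])
f=[cv2.resize(grab_frame('side')[:,:,::-1],(400,300)),cv2.resize(im,(400,300))]
cv2.imwrite('pics/s5.png',np.hstack(f))
E
```

```text
blue [306.6 108.8] [(array([304.1, 108.2]), 247, array([ 0.5696, -0.0625,  0.156 ]))]
red [250.9 166.3] [(array([249.1, 166. ]), 208, array([0.5206, 0.0096, 0.156 ]))]
yellow [191.5 109. ] [(array([188.2, 109.8]), 244, array([0.593 , 0.0597, 0.156 ]))]
```

View pics/s5.png

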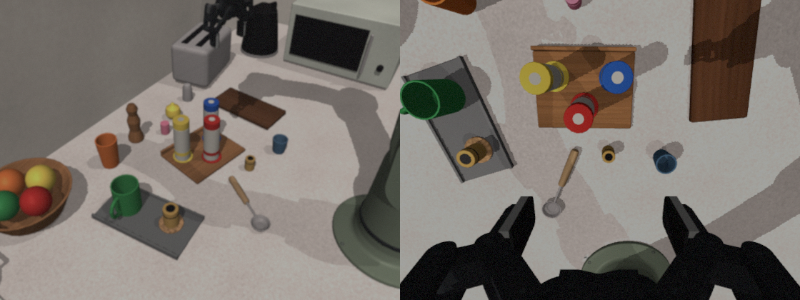

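All three canisters stand on their own coasters within about 4 mm (wrist half: yellow (536,79), red (578,118), blue (617,77)). The tin is on the mat and the mug has not moved. Handing in.

```bash
python3 -c "
from workcell import *
print(job_done())"
```

```text
the job is handed in; nothing more can be done
None
```

I handed the job in at about 46 s of robot time: the tin stands on the cork mat within about 1 mm of centre, each canister is back on its own coaster within about 4 mm, and the mug was left untouched; no verdict came back from the hand-in.

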